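# Pin back the belt tensioner of an orbital shaker

### The arm

A 6-joint arm with a two-finger parallel gripper is mounted at the origin on the work surface. World frame = base frame: x ahead of the robot, y to its left, z up, the work surface at z = 0. Lengths are in m, angles in degrees, forces in N, time in s.
With the tool pointing down it reaches from about 0.3 to 0.75 m from the base axis. Payload 8.5 kg.
Tool frame: the origin (TCP) lies at the centre of the arm's flange, where the gripper is bolted on; the fingertips stand 173 mm ahead of it and the grasp point (between the pads) lies env.pinch_z ahead of it (env.pinch_z is the distance from the TCP to the grasp point, in m); z points along the fingers, y is the line along which they close (so a half turn about z gives the same grasp; the last joint's range is limited). The gripper opens to 85 mm and grips with 20 to 120 N. Pads are 22 mm wide; open, the fingers measure 114 mm over their backs; the gripper's body (76 mm by 85 mm) begins 54 mm behind the grasp point. The pads swing forward as they close: fully open they stand 13 mm farther back than shut.
Start: joints at [62.664, 21.807, 74.336, -0, 83.858, -12.336], TCP at [0.142, 0.531, 0.405] pointing down, gripper open.
Joint ranges: [-178.18, 178.18], [-50.72, 133.34], [12.68, 142.11], [-81.47, 261.47], [9.98, 163.14], [-165.26, 165.26]. Speed limits (degrees/s): [136.94, 136.94, 180, 180, 180, 180].

### API

Orientations are given as a 3x3 rotation matrix whose columns are the frame's x, y, z axes.
In Python, from rig import env, get_image, job, spotter gives the robot as it stands. The module is installed in compiled form; this text tells all that it offers.
- The arm moves only by the shell command python3 -m creep 'ROWS' [FORCE]. ROWS is text: rows parted by semicolons, each of 7 numbers parted by spaces: the turn, a rotation vector about the tool's x, y, z in units of 8 degrees (1.0 is 8 degrees), then the shift along the tool's x, y, z in units of 30 mm (1.0 is 30 mm), then the finger opening in mm, from 0 to 85.4. A call has 1 to 12 rows; each row is the pose to reach, as a shift and turn from the pose commanded when the call began, along the tool's axes at that moment; what a row does not reach only later rows make up. A row lasts 1/10 s, in which the tool goes at most 50 mm and 8.59 degrees, less where a joint would pass 70% of its speed; a pose out of reach is approached as far as the arm can. A call with a gripper value outside its range is refused whole. The fingers move at their own pace and stop on an object; FORCE is the grip in N (left out, the last holds). Time passes only in rows, so rows that repeat a pose let the fingers close. It gives the time, the measured TCP pose, the force, the opening and the grip force at its end, in the units of the state.
- env.observe(): the state, without advancing time (a new reading comes with each control period).
- get_image(name): name is "scene" or "top" or "wrist"; returns a dict with "image" (384x512x3 uint8, blue, green, red), "depth" (384x512 float32, m along the optical axis (not along the pixel's ray), 0 where there is no reading), "intrinsics" (3x3 intrinsics, pixels), "view" (4x4, takes a point from world to camera coordinates). Camera axes: x right, y up, looking along -z (the intrinsics and any distortion apply to the point x, -y, -z); pixel columns grow to the right and rows downward; lengths in m; the calibration is good to about 2 mm. A picture is of the moment at which its call begins.
- job.close_job(): hands the job in; it is judged then, once.
Trained networks look in a picture, given as the dict that the camera call returned (one of the last four; its "shot" number tells which), for a name from the list of things; names that differ only in an ending like _2 or _b are one class to them, and where a whole thing is asked for, a point or a joint stands for the part that bears it (a point fixed in the world has none). Each returns a list of dicts, best first, with "p" (0 to 1); they miss things now and then, are a little off and sometimes report something else, mostly with a low value. They report only what shows in the picture. A call takes as long as a camera call. They do not tell look-alikes from the thing itself.
- spotter.boxes_of(label, picture): "xy" ([column, row] in pixels, amid what is visible of it).
The state is a dict: "time_s": time; "q": joint angles; "qvel": joint speeds; "joint_efforts": joint torques, N m; "position": TCP position; "tool_rot": TCP orientation; "ft_force": force on the tool from outside, world axes, zero at the start; "wrist_torque": the same for the moment, N m; "grip_width": finger opening in m; "gripper_force": force on a finger pad.
Only numpy, scipy, OpenCV 4.12 (cv2) and the standard library are available. Lean on these libraries where they do the work, as an engineer would, in place of code of your own. Each camera call takes 0.05 s, during which the arm holds its last target. There are 200 camera calls.

### The job

The drive belt of this lab shaker has been taken off, and the new one can only go on with the sprung tensioner arm pinned back. Take the locking pin from the tool block, put it down through the bush at the end of the arm and with it swing the arm back against its spring until the pointer stands at the 30 degree mark of the scale (the second long mark after the rest mark), then feel for that mark's hole, seat the pin fully home so that its collar rests on the bush, and let go, so that the pin alone holds the arm. Feel your way slowly with light pressure (10 N will do, never force it), do not let the arm snap back, and leave the other things on the bench undisturbed.

Things in the scene. Friction and masses are not known exactly. Their poses are not given: they have to be found in the camera images.
- shaker: Lab shaker, cover off: fixed beige housing 360 x 380 mm (x, y), flat steel deck 90 mm above the bench. Origin: centre of its underside; -x is its front (control panel), z up. On the deck: driven pulley, motor pulley and posts, all under 40 mm high, and the tensioner, whose arm end runs over a quadrant plate with scale and holes.
- pivot (a point): Pivot axis of the tensioner arm at deck height, at (-25, -150, 90) mm in the shaker's frame; axes as the shaker's. The aluminium quadrant plate lies on the deck, curved round this axis, 106 to 160 mm from it, top 16 mm above the deck. Its scale has short marks every 5 and long marks every 15 degrees, 0 (rest mark) to 45; joint angles go the same way.
- hole30 (a point): Nominal place of the 30 degree hole, at the plate's top face, 120 mm from the pivot. Plain 10.5 mm through holes lie on that radius at the long marks 15, 30, 45 (none at 0). The quadrant sits in slotted screws: scale and holes together are turned about the pivot by an unknown fixed angle, up to 6 degrees (13 mm along the arc) either way; looking or feeling tells. Axes as the shaker's.
- tensioner (a joint): Arm angle in rad: 0 at rest, where the arm points along the shaker's +y from the pivot; grows counter-clockwise from above as it is swung back (its end goes to the shaker's front); end stop 0.92. Pinned in the 30 degree hole it reads 0.41 to 0.64, as the scale is set. Spring force at the bush: 2.5 N at rest, 5 N at 30 degrees, plus 1.7 N when swung at 0.12 m/s.
- bush (a point): Centre of the top rim of the bush in the arm's end, 120 mm from the pivot, 36 mm above the deck; turns with the arm (y outwards along the arm, z up). Bush: 24 mm square, 16 mm long, 10 mm through hole, its foot 4 mm above the quadrant plate. Arm: dark bar 22 mm wide, top 32 mm above the deck, pointer beyond the bush. At rest a pin through the bush stands on solid plate.
- pin: Loose locking pin, 79 mm long, 70 to 120 g, upright in the tool block at the start. Origin: tip of its nose; z up along it. Shaft 9 mm thick, 33 mm long, its last 2.5 mm tapering to 7 mm; collar 22 mm wide, 3 mm thick; round black handle 20 mm wide, 43 mm long. Fully home the collar rests on the bush and the tip is 3 mm above the deck, 13 mm below the plate's top.
- pin_grip (a point): Half-way up the pin's handle with collar, where to grip it: 56 mm above the tip, 23 mm above the underside of the collar. z up along the pin.
- toolblock: Fixed grey tool block 140 x 55 x 42 mm. Origin: centre of its underside. The pin stands in a 35 mm deep, 10.5 mm hole 42 mm from the centre along -x, its collar on the block; two fixed hex drivers with black handles stand 22 and 52 mm along +x, up to 94 mm high.
- bottle: Bystander: amber bottle 64 mm in diameter, 125 mm high. Origin: centre of its underside.
- tuberack: Bystander: purple tube rack 100 x 60 x 45 mm, 56 mm high with its tubes. Origin: centre of its underside.
- dishes: Bystander: stack of three culture dishes 60 mm in diameter, 42 mm high. Origin: centre of its underside.
There are look-alikes about, which are no part of the job. Leave any yellow look-alike of the pin alone.

How it is judged (in metres and radians):
On the way, in this order (a step that is already met when the one before it is completed fails the run):
1. the pin is through the bush of the arm (horizontal distance between pin and bush below 0.004 m and z of pin in the frame of bush below -0.01 m), for 0.1 s.
2. the arm is swung back past the 15 degree hole with the pin in its bush (value of joint tensioner above 0.38 rad and horizontal distance between pin and bush below 0.006 m), for 0.1 s.
At the end, for the whole second after the job is handed in: The arm is held at the 30 degree hole of the scale (joint between 0.395 and 0.655 rad), the pin standing through the bush (within 6 mm of its centre) within 0.15 rad of upright and fully home: its tip less than 6.5 mm above the deck, at rest (value of joint tensioner between 0.395 and 0.655 rad and z of pin in the frame of shaker below 0.0965 m and horizontal distance between pin and bush below 0.006 m and angle between pin's own z axis and vertical below 0.15 rad and linear speed of pin below 0.02 m/s); the robot touches nothing.
It fails at once if the pin is forced: over 80 N, summed over its contacts with the shaker, arm and quadrant (contact force between pin and shaker above 80 N).
It fails at once if the robot itself presses on the shaker with more than 35 N (contact force between any of the fingers, the arm and shaker above 35 N).
It fails at once if the tensioner arm snaps back (velocity of joint tensioner below -1.5 rad/s and value of joint tensioner between 0.05 and 0.38 rad).
It fails at once if a bystander is moved more than 20 mm (distance of any of bottle, tuberack, dishes from where it was at the start of the episode above 0.02 m).
It also fails if it takes over 64 s, if anything falls off the work surface, if the arm or the gripper's body presses on something with over 40 N, if the wrist force passes 120 N, or if a joint passes its speed limit or range.

## Working session

There is one attempt and no reset: what is moved stays moved. The work goes in short steps, Python scripts to look and compute and a shell command to move; the robot and the scene stay as the last step left them, time stands still between calls to the robot, and variables do not carry over. Pictures are saved under pics/ and viewed, at most 10 in all, crops included, and the job is handed in when it is done.

```bash
mkdir -p pics; cat > h.py <<'E'
import numpy as np, cv2
from rig import env,get_image,job,spotter
def world(d,u,v,z=None,r=2):
    K=np.array(d["intrinsics"]);V=np.linalg.inv(np.array(d["view"]))
    ray=np.array([(u-K[0,2])/K[0,0],-(v-K[1,2])/K[1,1],-1.])
    if z is None:
        w=d["depth"][int(v)-r:int(v)+r+1,int(u)-r:int(u)+r+1];w=w[w>0]
        t=np.median(w)
    else:
        o=V[:3,3];t=(z-o[2])/(V[:3,:3]@ray)[2]
    return V[:3,:3]@(ray*t)+V[:3,3]
def pix(d,p):
    K=np.array(d["intrinsics"]);c=np.array(d["view"])@np.r_[p,1]
    return K[0,0]*c[0]/-c[2]+K[0,2], K[1,1]*-c[1]/-c[2]+K[1,2]
def units(dp):  # world shift -> tool units
    return np.round(env.observe()["tool_rot"].T@np.array(dp)/.03,3) if hasattr(env.observe()["tool_rot"],'T') else np.round(np.array(env.observe()["tool_rot"]).T@np.array(dp)/.03,3)
E
python3 - <<'E'
from h import *
s=env.observe();print(s["time_s"],s["position"],s["tool_rot"],env.pinch_z)
T=get_image("top");S=get_image("scene")
print(np.linalg.inv(T["view"])[:3,3],np.linalg.inv(S["view"])[:3,3])
for n,d in(("top",T),("scene",S)):
    cv2.imwrite(f"pics/{n}1.png",d["image"])
    for l in("shaker","pin","toolblock","tensioner","bush","pin_grip","bottle","tuberack","dishes"):
        for b in spotter.boxes_of(l,d)[:4]:
            u,v=b["xy"]
            try:w=world(d,u,v).round(3)
            except Exception as e:w=None
            print(n,l,round(b["p"],2),np.round(b["xy"]),w)
E
```

```text
0.0 [0.1423342  0.53123002 0.40411146] [[-9.65932866e-01  2.58791877e-01 -6.80140521e-04]
 [ 2.58792573e-01  9.65932040e-01 -1.30316775e-03]
 [ 3.19720295e-04 -1.43478787e-03 -9.99998920e-01]] 0.1547
[0.2775736  0.10014365 1.32145282] [1.08110252 0.58302241 0.97952131]
top shaker 0.96 [361. 182.] [ 0.603 -0.172  0.091]
top pin 0.7 [141. 263.] [0.359 0.411 0.041]
top pin 0.49 [153. 232.] [0.441 0.379 0.078]
top toolblock 0.78 [186. 224.] [0.47  0.299 0.041]
top tensioner 0.76 [399. 196.] [ 0.564 -0.265  0.121]
top bush 0.96 [395. 194.] [ 0.569 -0.254  0.121]
top pin_grip 0.54 [185. 264.] [0.36  0.287 0.079]
top pin_grip 0.38 [181. 236.] [0.433 0.303 0.088]
top bottle 0.76 [206. 146.] [0.68  0.254 0.1  ]
top tuberack 0.86 [136. 166.] [0.628 0.454 0.044]
top dishes 0.86 [141. 264.] [0.355 0.41  0.04 ]
top dishes 0.38 [362. 184.] [ 0.595 -0.17   0.104]
scene shaker 0.56 [180. 167.] [ 0.654 -0.112  0.109]
scene pin 0.66 [342. 211.] [0.446 0.316 0.062]
scene pin 0.62 [346. 195.] [0.376 0.286 0.043]
scene pin 0.55 [359. 229.] [0.458 0.381 0.05 ]
scene toolblock 0.36 [339. 210.] [0.45  0.309 0.067]
scene toolblock 0.34 [387. 222.] [0.381 0.425 0.041]
scene tensioner 0.92 [164. 134.] [ 0.602 -0.246  0.121]
scene tensioner 0.49 [388. 223.] [0.382 0.427 0.041]
scene bush 0.63 [168. 131.] [ 0.585 -0.243  0.12 ]
scene bush 0.16 [183. 165.] [ 0.643 -0.115  0.108]
scene pin_grip 0.66 [349. 193.] [0.378 0.294 0.06 ]
scene pin_grip 0.49 [338. 207.] [0.448 0.303 0.072]
scene bottle 0.63 [268. 264.] [0.717 0.277 0.093]
scene tuberack 0.88 [345. 302.] [0.654 0.468 0.044]
scene tuberack 0.18 [386. 225.] [0.39  0.429 0.041]
scene dishes 0.98 [388. 223.] [0.38  0.428 0.04 ]
```

View pics/top1.png

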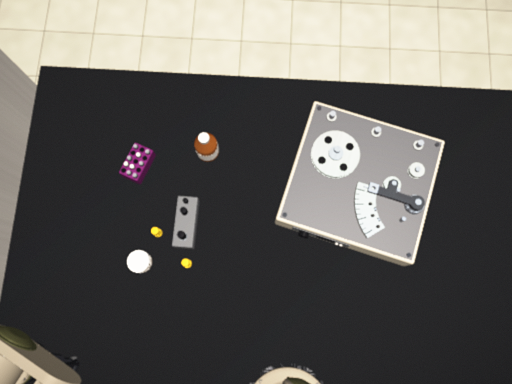

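View pics/scene1.png

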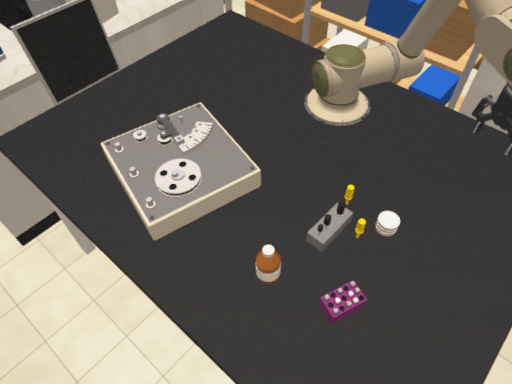

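The top view shows the tool block at (186,222). The two drivers are at (186,201) and (184,212), the pin is at (182,236), and the yellow look-alikes are at (157,232) and (186,264). On the shaker the pivot is at (415,202), the bush at (374,188) and the quadrant at (368,210). The scene view agrees.

```bash
python3 - <<'E'
from h import *
T=get_image("top");W=get_image("wrist")
s=env.observe();R=np.array(s["tool_rot"])
c=np.linalg.inv(W["view"]);print("cam in tool",R.T@(c[:3,3]-s["position"]),"look",R.T@(-c[:3,2]), "up",R.T@c[:3,1],W["intrinsics"])
print("pin",world(T,182,236),world(T,182,236,.088),"drv",world(T,186,201))
p=world(T,182,236,.088)
print(units([p[0]-s["position"][0],p[1]-s["position"][1],.36-s["position"][2]]))
im=cv2.resize(T["image"][90:275,270:455],None,fx=3.2,fy=3.2,interpolation=cv2.INTER_CUBIC)
cv2.imwrite("pics/shk.png",im)
E
```

```text
cam in tool [ 0.08336325 -0.00136248  0.03178457] look [-3.21437755e-01  2.03665382e-04  9.46930688e-01] up [ 9.46930497e-01 -6.02379502e-04  3.21437820e-01] [[299.18209942   0.         253.81381595]
 [  0.         299.18209942 191.93581702]
 [  0.           0.           1.        ]]
pin [0.43212572 0.29971238 0.08575045] [0.43184436 0.29934907 0.088     ] drv [0.52905015 0.29912415 0.07516291]
[-11.322  -4.97    1.491]
```

View pics/shk.png

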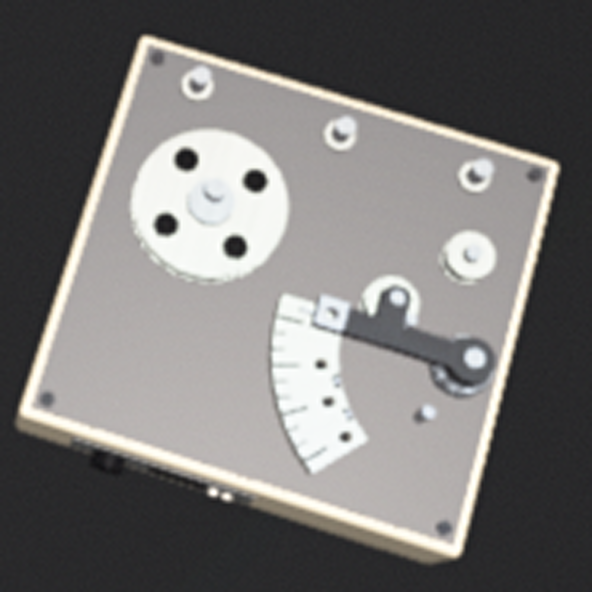

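The crop shows the bush at (333,312), the pivot at (475,358), and the 15, 30 and 45 degree holes at (320,365), (328,401) and (345,437). Next I move above the pin.

```bash
python3 -m creep '0 0 0 -1.6 -0.7 0.1 50;0 0 0 -3.2 -1.4 0.3 50;0 0 0 -4.8 -2.1 0.5 50;0 0 0 -6.4 -2.8 0.7 50;0 0 0 -8 -3.5 0.9 50;0 0 0 -9.6 -4.2 1.1 50;0 0 0 -11 -4.8 1.4 50;0 0 0 -11.32 -4.97 1.49 50;0 0 0 -11.32 -4.97 1.49 50;0 0 0 -11.32 -4.97 1.49 50' 60
python3 - <<'E'
from h import *
W=get_image("wrist");s=env.observe()
cv2.imwrite("pics/w1.png",W["image"])
for l in("pin","pin_grip"):
  for b in spotter.boxes_of(l,W): print(l,b["p"],b["xy"],world(W,*b["xy"]))
print(s["time_s"],s["position"],"axis pix",pix(W,np.r_[np.array(s["position"])[:2],.088]))
E
```

```text
time_s: 2.1
position: [0.4318, 0.2993, 0.36]
tool_rot: [[-0.966, 0.26, -0.0], [0.26, 0.966, 0.0], [0.0, -0.0, -1.0]]
ft_force: [0.1, 0.1, -0.7]
grip_width: 0.0499
gripper_force: 0.0
pin 0.83 [339.5, 177.0] [0.4389985  0.37315755 0.07756176]
pin 0.8 [227.0, 118.9] [0.36638955 0.29280581 0.07792073]
pin 0.64 [263.8, 189.5] [0.43050296 0.30710278 0.08528283]
pin_grip 0.78 [222.2, 116.9] [0.36385915 0.28947801 0.07784933]
pin_grip 0.75 [261.5, 188.3] [0.42945669 0.30538224 0.08370353]
pin_grip 0.75 [338.8, 175.6] [0.43800675 0.37303985 0.07636126]
2.15 [0.43125596 0.29975343 0.3602059 ] axis pix (np.float64(255.7389384685146), np.float64(193.44435599794352))
```

View pics/w1.png

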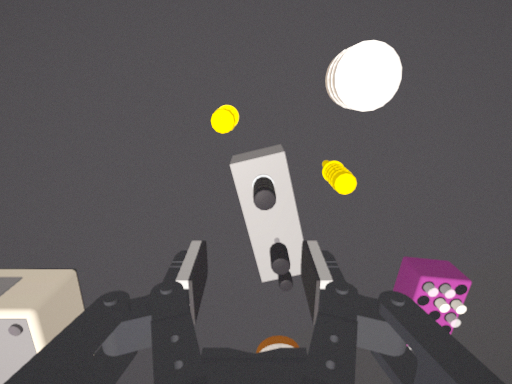

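The wrist view shows the pin at about (264,200) for its top face, the drivers at (281,260), and the yellow look-alikes at (225,119) and (340,177).

```bash
python3 - <<'E'
from h import *
W=get_image("wrist");s=env.observe()
g=cv2.cvtColor(W["image"],cv2.COLOR_BGR2GRAY)
for v in range(176,214,3): print(v,g[v,246:284:2], W["depth"][v,264].round(3))
p=world(W,264,200.5,.088);print(p, units(np.r_[p[:2],.042+.009-.033+0]-np.r_[s["position"][:2],0])[:2])
E
```

```text
176 [220 220 221 221 220 203 232 249 255 252 246 211 218 219 218 217 219 219
 217] 0.296
179 [221 221 221 220 248 225 102  55  60  49  52 210 252 218 218 218 217 217
 217] 0.285
182 [221 221 222 251 182  54  62  55  44  57  56  64 133 241 217 217 217 218
 218] 0.277
185 [220 220 220 220  62  58  57  47  44  49  49  57  54 177 221 217 217 217
 216] 0.269
188 [219 220 218 184  67  47  60  43  46  44  44  54  58  64 213 217 217 218
 215] 0.258
191 [219 219 219 156  63  44  45  80  90  83  79  56  44  57 200 217 216 216
 216] 0.255
194 [220 220 218 149  45  87 107 102 100  98  94  92  82  61 140 215 216 216
 216] 0.256
197 [217 220 218 135  88 102 100 101  98  94  92  88  85  77  90 215 215 215
 217] 0.257
200 [219 218 219 160  90  99 100  95  93  88  88  86  80  83  98 216 215 216
 216] 0.259
203 [218 218 218 204  88  92  91  92  88  86  86  81  82  79 154 218 216 216
 216] 0.259
206 [218 219 219 218 173  88  84  83  86  83  81  83  78 114 213 216 217 215
 217] 0.26
209 [218 219 217 219 217 212 142  77  79  78  77 118 195 217 216 216 216 216
 215] 0.26
212 [218 218 219 216 217 217 217 217 217 216 217 215 217 216 217 216 216 215
 215] 0.311
[0.43878894 0.30583611 0.088     ] [-0.204  0.252]
```

```bash
python3 -m creep '0 0 0 -0.2 0.25 0 50;0 0 0 -0.2 0.25 1 50;0 0 0 -0.2 0.25 2 50;0 0 0 -0.2 0.25 3 50;0 0 0 -0.2 0.25 4 50;0 0 0 -0.2 0.25 4.6 50;0 0 0 -0.2 0.25 4.6 50;0 0 0 -0.2 0.25 4.6 10;0 0 0 -0.2 0.25 4.6 10;0 0 0 -0.2 0.25 4.6 10;0 0 0 -0.2 0.25 4.6 10;0 0 0 -0.2 0.25 4.6 10' 80
python3 - <<'E'
from h import *
s=env.observe()
print(s["time_s"],s["position"],s["ft_force"],s["wrist_torque"],s["grip_width"],s["gripper_force"])
E
```

```text
time_s: 3.5
position: [0.4398, 0.3053, 0.2235]
tool_rot: [[-0.966, 0.259, 0.003], [0.259, 0.966, 0.001], [-0.002, 0.002, -1.0]]
ft_force: [0.1, 1.1, 6.5]
grip_width: 0.0182
gripper_force: 77.9
3.5 [0.43977529 0.30527674 0.22345561] [0.13298698 1.0840233  6.53850431] [0.14357196 0.11862102 0.0849316 ] 0.01822140329093823 77.89918899536133
```

```bash
python3 -m creep '0 0 0 0 0 -0.3 10;0 0 0 0 0 -1 10;0 0 0 0 0 -2 10;0 0 0 0 0 -3 10;0 0 0 0 0 -4 10;0 0 0 0 0 -5 10;0 0 0 0 0 -5 10'
python3 - <<'E'
from h import *
s=env.observe()
print(s["time_s"],s["position"],s["ft_force"],s["wrist_torque"],s["grip_width"],s["gripper_force"])
W=get_image("wrist");T=get_image("top")
cv2.imwrite("pics/w2.png",W["image"][130:,100:420])
# shaker pose from top corners
c=[(147,38),(557,162),(460,555),(20,420)]
P=[world(T,270+u/3.2,90+v/3.2,.09)[:2] for u,v in c];P=np.array(P);print(P.round(4))
# order: +y+x? image up=+x, left=+y : A(+x,+y) B(+x,-y) C(-x,-y) D(-x,+y)
L=np.array([[.18,.19],[.18,-.19],[-.18,-.19],[-.18,.19]])
m=P.mean(0);H=L.T@(P-m);U,_,Vt=np.linalg.svd(H);R=Vt.T@U.T
print("yaw",np.degrees(np.arctan2(R[1,0],R[0,0])),m,(P-m-(R@L.T).T).round(4))
f=lambda p:m+R@np.array(p)
piv=f([-.025,-.15]);print("pivot",piv,"bush",f([-.025,-.03]))
print("meas pivot",world(T,270+475/3.2,90+358/3.2),"meas bush",world(T,270+333/3.2,90+312/3.2,.126))
for h in [(320,365),(328,401),(345,437)]:
    w=world(T,270+h[0]/3.2,90+h[1]/3.2,.106)[:2]; l=R.T@(w-piv); print("hole r",np.hypot(*l),"ang",np.degrees(np.arctan2(-l[0],l[1])))
E
```

```text
time_s: 4.2
position: [0.4394, 0.305, 0.3765]
tool_rot: [[-0.966, 0.259, 0.007], [0.259, 0.966, 0.003], [-0.006, 0.004, -1.0]]
ft_force: [-0.3, 0.1, -1.5]
grip_width: 0.0183
gripper_force: 79.1
4.2 [0.43938136 0.30497146 0.37650207] [-0.3030748   0.14642218 -1.54585658] [-0.01939926  0.00074771  0.01765193] 0.018259907308926 79.07256603240967
[[ 0.8307 -0.0436]
 [ 0.7356 -0.401 ]
 [ 0.393  -0.3102]
 [ 0.4845  0.0528]]
yaw -14.847478345597143 [ 0.6109724  -0.17548533] [[-0.0029 -0.0057]
 [-0.0006  0.0043]
 [ 0.0047  0.0028]
 [-0.0012 -0.0014]]
pivot [ 0.54837009 -0.31407087] bush [ 0.57911971 -0.1980775 ]
meas pivot [ 0.54949148 -0.31307654  0.12766909] meas bush [ 0.58205994 -0.19804903  0.126     ]
hole r 0.12204793666477938 ang 18.11410175022567
hole r 0.12100366046224383 ang 32.57354088267067
hole r 0.12097008924549092 ang 47.914632105811656
```

View pics/w2.png

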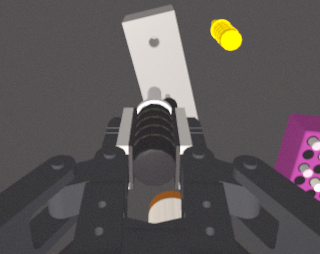

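The pin is held at crop (155,140) and stands straight, and its hole in the block at (153,42) is empty. Tool x is the shaker's -x and tool y is the shaker's y. Next I go above the bush.

```bash
python3 - <<'E'
from h import *
s=env.observe();print(units(np.r_[.5805,-.198,s["position"][2]]-s["position"]))
E
```

```text
[-8.8900e+00 -1.4971e+01  2.0000e-03]
```

```bash
python3 -m creep '0 0 0 -0.8 -1.4 0 10;0 0 0 -1.6 -2.8 0 10;0 0 0 -2.4 -4.2 0 10;0 0 0 -3.2 -5.6 0 10;0 0 0 -4.1 -7 0 10;0 0 0 -4.9 -8.4 0 10;0 0 0 -5.7 -9.8 0 10;0 0 0 -6.6 -11.2 0 10;0 0 0 -7.4 -12.6 0 10;0 0 0 -8.2 -14 0 10;0 0 0 -8.89 -14.97 0 10;0 0 0 -8.89 -14.97 0 10'
python3 -m creep '0 0 0 0 0 0 10;0 0 0 0 0 0 10;0 0 0 0 0 0 10'
python3 - <<'E'
from h import *
s=env.observe()
print(s["time_s"],s["position"],s["tool_rot"],s["ft_force"])
W=get_image("wrist");b=spotter.boxes_of("bush",W)
for x in b:print(x["p"],x["xy"],world(W,*x["xy"]))
cv2.imwrite("pics/w3.png",cv2.resize(W["image"][60:330,120:440],None,fx=2,fy=2,interpolation=cv2.INTER_CUBIC))
E
```

```text
time_s: 5.5
position: [0.5813, -0.2021, 0.3695]
tool_rot: [[-0.965, 0.263, -0.003], [0.263, 0.965, 0.001], [0.003, -0.0, -1.0]]
ft_force: [-1.0, 1.1, -0.9]
grip_width: 0.0181
gripper_force: 79.1
time_s: 5.8
position: [0.5808, -0.1967, 0.3719]
tool_rot: [[-0.966, 0.258, -0.001], [0.258, 0.966, 0.0], [0.001, 0.0, -1.0]]
ft_force: [1.4, -0.4, -0.7]
grip_width: 0.018
gripper_force: 79.1
5.8 [ 0.58075457 -0.19666539  0.37192392] [[-9.66273196e-01  2.57518430e-01 -6.07598473e-04]
 [ 2.57518240e-01  9.66273365e-01  3.74302253e-04]
 [ 6.83495950e-04  2.05210545e-04 -9.99999745e-01]] [ 1.36235395 -0.4351306  -0.72920783]
0.72 [254.6, 267.9] [ 0.57071577 -0.19495629  0.22719551]
0.63 [184.5, 203.9] [ 0.56721402 -0.25059975  0.12092772]
```

View pics/w3.png

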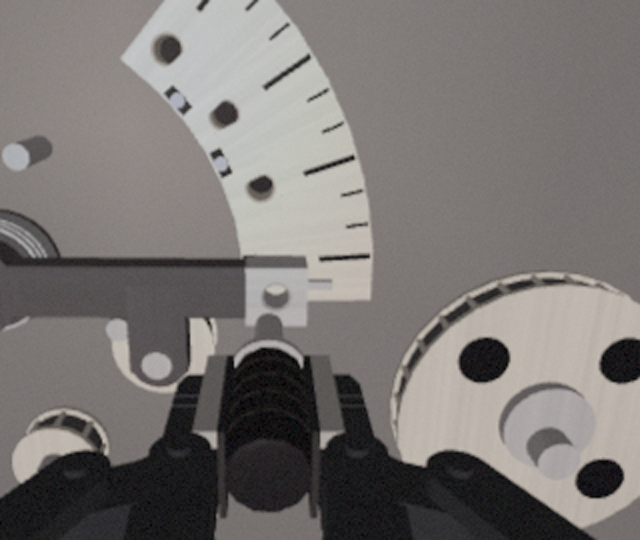

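The wrist crop shows the bush hole at (277,295) and the pin nose just beside it at (268,320). The 15, 30 and 45 degree holes are at (260,186), (225,113) and (167,48).

```bash
python3 - <<'E'
from h import *
W=get_image("wrist");s=env.observe();p=np.array(s["position"])
F=lambda u,v:(120+u/2-.25,60+v/2-.25)
tip=p[2]-.2145
print("tip z",tip,"pred tip pix crop",[(a-o)*2 for a,o in zip(pix(W,np.r_[p[:2],tip]),(120,60))])
b=world(W,*F(277,294),.126);print("bush",b,"shift",units(np.r_[b[:2],p[2]]-p))
bz=world(W,*F(300,300));print("bush rim z",bz)
piv=b[:2]-.12*np.array([.2575,.9663]);print("piv",piv)
for h in((260,187),(225,114),(167,49)):
    w=world(W,*F(*h),.106)[:2]; l=np.array(s["tool_rot"])[:2,:2].T@(w-piv); print(np.hypot(*l),np.degrees(np.arctan2(l[0],l[1])))
E
```

```text
tip z 0.15772170285879003 pred tip pix crop [np.float64(271.0736970923), np.float64(324.6340591779806)]
bush [ 0.58274641 -0.1951807   0.126     ] shift [-0.046  0.076  0.   ]
bush rim z [ 0.58785907 -0.18727601  0.12496743]
piv [ 0.55184641 -0.3111367 ]
0.11943168875744518 18.384616546127432
0.11978787804636383 33.32192694296805
0.11923557652459427 48.35458754332961
```

```bash
python3 -m creep '0 0 0 -0.046 0.09 0 10;0 0 0 -0.046 0.09 0.3 10;0 0 0 -0.046 0.09 0.6 10;0 0 0 -0.046 0.09 0.9 10;0 0 0 -0.046 0.09 0.95 10;0 0 0 -0.046 0.09 1 10;0 0 0 -0.046 0.09 1.05 10;0 0 0 -0.046 0.09 1.09 10;0 0 0 -0.046 0.09 1.12 10;0 0 0 -0.046 0.09 1.15 10'
```

```text
time_s: 6.95
position: [0.5831, -0.1954, 0.338]
tool_rot: [[-0.966, 0.259, 0.002], [0.259, 0.966, -0.0], [-0.002, 0.0, -1.0]]
ft_force: [3.1, 2.1, 1.4]
grip_width: 0.0183
gripper_force: 79.5
```

```bash
python3 - <<'E'
from h import *
s=env.observe()
print(s["position"],s["position"][2]-.2145,s["ft_force"],s["wrist_torque"],s["joint_efforts"])
W=get_image("wrist")
cv2.imwrite("pics/w4.png",cv2.resize(W["image"][150:300,180:340],None,fx=4,fy=4,interpolation=cv2.INTER_CUBIC))
E
```

```text
[ 0.58314509 -0.19537572  0.33804551] 0.12354550537517192 [3.06960069 2.06815549 1.4105313 ] [ 0.38389339 -0.56410771 -0.04768441] [-1.67370748e+00 -5.23727059e+01 -2.14671868e+01 -8.80878456e-01
  5.21660149e-01  4.07322466e-05]
```

View pics/w4.png

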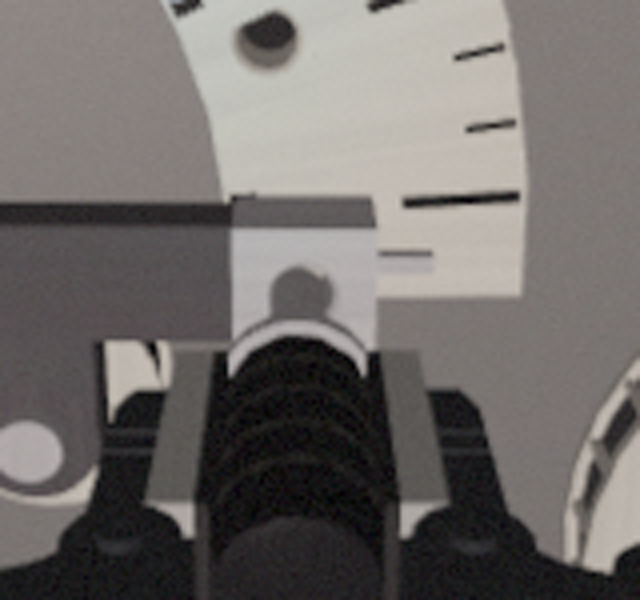

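The crop shows the nose entering the bush hole at (300,290), bearing on its left rim. The side force agrees, so I shift slightly to +y and -x and go on down.

```bash
python3 -m creep '0 0 0 -0.015 0.03 0 10;0 0 0 -0.02 0.04 0.03 10;0 0 0 -0.02 0.04 0.07 10;0 0 0 -0.02 0.04 0.12 10;0 0 0 -0.02 0.04 0.17 10'
```

```text
time_s: 7.5
position: [0.5839, -0.1946, 0.3323]
tool_rot: [[-0.966, 0.259, 0.0], [0.259, 0.966, -0.0], [-0.0, 0.0, -1.0]]
ft_force: [3.3, 0.0, 0.2]
grip_width: 0.0181
gripper_force: 79.4
```

```bash
python3 -m creep '0 0 0 0 0 0.07 10;0 0 0 0 0 0.13 10;0 0 0 0 0 0.19 10;0 0 0 0 0 0.24 10;0 0 0 0 0 0.28 10;0 0 0 0 0 0.28 10;0 0 0 0 0 0.28 10'
python3 - <<'E'
from h import *
s=env.observe();p=np.array(s["position"]);print(p,s["ft_force"],p[2]-.2145)
b=p[:2];piv=b-.12*np.array([.2588,.9659]);R=np.array(s["tool_rot"])
for a in (5,10,15,20,25,28,31,33.1,36):
    t=np.radians(a);d=.12*np.array([np.sin(t),np.cos(t)-1]);print(a,(d/.03).round(3))
E
```

```text
time_s: 8.2
position: [0.5838, -0.1945, 0.3238]
tool_rot: [[-0.966, 0.259, -0.001], [0.259, 0.966, 0.0], [0.001, 0.0, -1.0]]
ft_force: [3.2, -0.5, -1.4]
grip_width: 0.0185
gripper_force: 79.4
[ 0.58378293 -0.19452061  0.32375351] [ 3.16057469 -0.50633054 -1.42181576] 0.10925350504681677
5 [ 0.349 -0.015]
10 [ 0.695 -0.061]
15 [ 1.035 -0.136]
20 [ 1.368 -0.241]
25 [ 1.69  -0.375]
28 [ 1.878 -0.468]
31 [ 2.06  -0.571]
33.1 [ 2.184 -0.649]
36 [ 2.351 -0.764]
```

```bash
python3 -m creep '0 0 0 0.2 -0.005 0 10;0 0 0 0.4 -0.02 0 10;0 0 0 0.6 -0.045 0 10;0 0 0 0.8 -0.081 0 10;0 0 0 1 -0.127 0 10;0 0 0 1.2 -0.184 0 10;0 0 0 1.4 -0.253 0 10;0 0 0 1.6 -0.334 0 10;0 0 0 1.8 -0.428 0 10;0 0 0 1.95 -0.507 0 10;0 0 0 1.95 -0.507 0 10;0 0 0 1.95 -0.507 0 10'
python3 - <<'E'
from h import *
s=env.observe();p=np.array(s["position"]);R=np.array(s["tool_rot"]);print(p,R.T@s["ft_force"],R.T@s["wrist_torque"])
piv=np.array([.58378-.0311,-.19452-.1159]);l=R[:2,:2].T@(p[:2]-piv);print(np.hypot(*l),np.degrees(np.arctan2(*l)))
W=get_image("wrist")
cv2.imwrite("pics/w5.png",cv2.resize(W["image"][100:300,160:360],None,fx=3,fy=3,interpolation=cv2.INTER_CUBIC))
E
```

```text
time_s: 9.4
position: [0.5233, -0.1941, 0.3243]
tool_rot: [[-0.966, 0.259, 0.001], [0.259, 0.966, -0.0], [-0.001, 0.0, -1.0]]
ft_force: [5.4, 0.2, 0.0]
grip_width: 0.0184
gripper_force: 79.2
[ 0.52328292 -0.19405426  0.32431628] [-5.10505506  1.62659966 -0.02831569] [-0.29531805 -0.91869874 -0.02347658]
0.12002155697661931 29.188886432982184
```

View pics/w5.png

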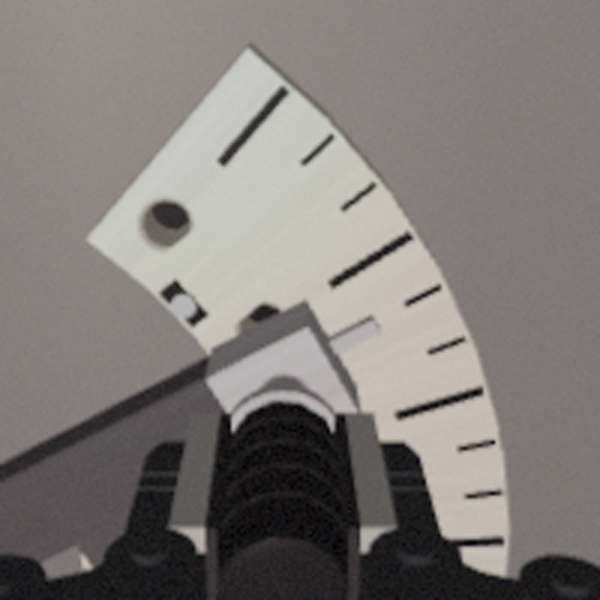

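The crop shows the pointer at (355,335), a few degrees short of the long 30 mark at (370,262), and the 30 degree hole just peeping out at (262,318). I move about 4 degrees further and feel downwards.

```bash
python3 -m creep '0 0 0 0.12 -0.07 0 10;0 0 0 0.234 -0.142 0 10;0 0 0 0.234 -0.142 0 10;0 0 0 0.234 -0.142 0.05 10;0 0 0 0.234 -0.142 0.1 10;0 0 0 0.234 -0.142 0.14 10;0 0 0 0.234 -0.142 0.18 10;0 0 0 0.234 -0.142 0.21 10;0 0 0 0.234 -0.142 0.21 10'
```

```text
time_s: 10.35
position: [0.5155, -0.1964, 0.3177]
tool_rot: [[-0.966, 0.259, -0.0], [0.259, 0.966, -0.0], [0.0, -0.0, -1.0]]
ft_force: [4.2, 0.3, 2.3]
grip_width: 0.0183
gripper_force: 79.2
```

```bash
python3 -m creep '0 0 0 0 0 0.04 10;0 0 0 0 0 0.08 10;0 0 0 0 0 0.08 10;0 0 0 0 0 0.08 10'
```

```text
time_s: 10.75
position: [0.5154, -0.1965, 0.315]
tool_rot: [[-0.966, 0.259, -0.001], [0.259, 0.966, 0.0], [0.001, -0.0, -1.0]]
ft_force: [2.8, -1.0, 0.5]
grip_width: 0.0183
gripper_force: 79.3
```

```bash
python3 -m creep '0 0 0 0 0 0.05 10;0 0 0 0 0 0.1 10;0 0 0 0 0 0.15 10;0 0 0 0 0 0.2 10;0 0 0 0 0 0.23 10;0 0 0 0 0 0.25 10;0 0 0 0 0 0.25 10;0 0 0 0 0 0.25 10'
```

```text
time_s: 11.55
position: [0.5154, -0.1964, 0.3077]
tool_rot: [[-0.966, 0.259, -0.001], [0.259, 0.966, 0.0], [0.001, -0.0, -1.0]]
ft_force: [0.0, -2.2, 2.2]
grip_width: 0.0182
gripper_force: 79.5
```

```bash
python3 -m creep '0 0 0 0 0 0.03 10;0 0 0 0 0 0.06 10;0 0 0 0 0 0.06 10;0 0 0 0 0 0.06 10'
```

```text
time_s: 11.95
position: [0.5153, -0.1963, 0.3073]
tool_rot: [[-0.966, 0.259, 0.001], [0.259, 0.966, -0.001], [-0.001, -0.001, -1.0]]
ft_force: [-2.4, 0.9, 14.6]
grip_width: 0.0186
gripper_force: 80.9
```

The collar is on the bush, with firm contact exactly at the expected height. I ease off, open the fingers and retreat upwards.

```bash
python3 -m creep '0 0 0 0 0 -0.05 10;0 0 0 0 0 -0.05 22;0 0 0 0 0 -0.05 30;0 0 0 0 0 -0.05 45;0 0 0 0 0 -0.05 45;0 0 0 0 0 -0.4 45;0 0 0 0 0 -1.2 45;0 0 0 0 0 -2.2 45;0 0 0 0 0 -3.2 45;0 0 0 0 0 -3.2 45;0 0 0 0 0 -3.2 45' 20
python3 - <<'E'
from h import *
W=get_image("wrist")
cv2.imwrite("pics/w6.png",cv2.resize(W["image"][60:310,100:420],None,fx=2,fy=2,interpolation=cv2.INTER_CUBIC))
for b in spotter.boxes_of("pin",W):print(b["p"],b["xy"],world(W,*b["xy"]))
E
```

```text
time_s: 13.05
position: [0.5153, -0.1962, 0.4027]
tool_rot: [[-0.966, 0.259, 0.001], [0.259, 0.966, -0.001], [-0.001, -0.0, -1.0]]
ft_force: [0.4, 0.7, -0.4]
grip_width: 0.0448
gripper_force: 0.0
0.9 [254.4, 200.7] [ 0.50742366 -0.19513491  0.1690409 ]
```

View pics/w6.png

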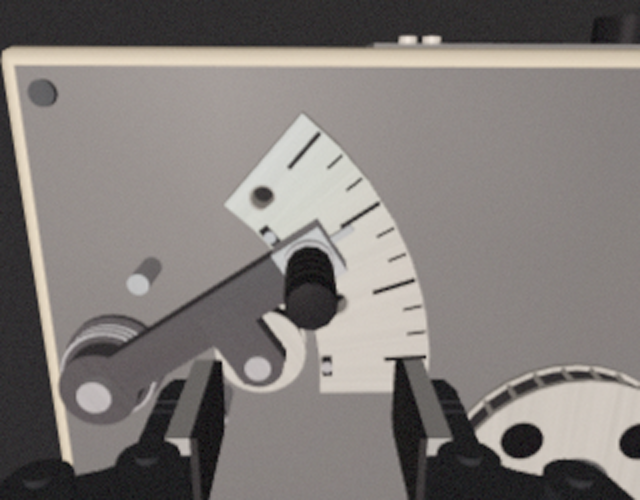

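The pin stands upright in the bush at (311,280), collar down and its top at the right height. The pointer at (345,232) is at the long 30 mark at (360,215), and the gripper is clear.

```bash
python3 -c "
from rig import job;print(job.close_job())"
```

```text
the job is handed in; nothing more can be done
None
```

The pin is seated with its collar on the bush in the 30 degree hole and alone holds the arm; I let go, backed the gripper clear and handed the job in at about 13 s (highest wrist reading 14.6 N, slightly over the suggested 10 N, as the collar met the bush), but hand-in returned no verdict.

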